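String the glaze test tiles from under the wire shelf and hang them on the sample stand

TASK

Slide the wooden-handled steel rod sideways through the holes of all four glaze test tiles while they stand in their slotted setter under the front edge of the wire shelf, then lift them out of the slots together on the rod and draw them out from under the shelf. Hang the rod on the two hooks of the sample stand, handle outside the hooks and all four tiles hanging between them, and let go. Do not knock the shelf, drop a tile or disturb the other things on the table.

Things in the scene. Friction and masses are not known exactly. Their poses are not given: they have to be found in the camera images.
- rod_grip (a point): Centre of the beech handle (18 mm diameter, 80 mm long) of the loose, straight rod (80 g, 238 mm long). x axis: along the rod, handle to tip. After the handle: 24 mm bare 6 mm neck, a 26 mm stop disc 4 mm thick, 130 mm bare 6 mm steel. It starts level in its cradle, axis 58 mm above the table, handle to the robot's left (+y), overhanging the cradle and free all round.
- rod_disc (a point): Rod axis at the stop disc's face towards the tip, 68 mm tipward of the handle's centre (the middle of the bare neck is 16 mm behind this point); x axis towards the tip.
- rod_tip (a point): Tip of the rod, 198 mm tipward of the handle's centre.
- cradle: Fixed wooden cradle in which the rod lies (50 x 160 mm foot, two notched posts 67 mm high, long side along its y axis). Origin: centre of the underside.
- setter: Fixed cream block under the shelf, 64 (x) x 106 (y) x 32 mm high, with four slots along x, 10.5 mm wide, 20 mm deep, 24 mm apart along y, a tile in each. Origin: centre of the underside. The tile holes stand in one level row along its y axis, 96 mm above the table, at y = +36, +12, -12, -36 mm.
- riser: Fixed wire shelf, 220 mm deep (x) x 500 mm wide (y), deck 300 to 308 mm above the table, open all round but for corner legs (x = +-100, y = +-240 mm). Origin: on the table under the deck's centre; front (robot-side) edge at x = -110 mm. The row of tile holes is 15 mm inside that edge, so the hand must come in from the front, tilted 25 to 45 degrees.
- stand: Fixed plywood stand, posts at x = 60 mm, 198 mm high. From each a 6 mm J-hook runs towards the robot (-x) at y = +-62.5 mm, down to its lowest point at x = 0 (wire centre 150 mm high), then up to a lip at x = -20 mm (172 mm high). Drop the rod in from above: it lies along y, axis near x = 2, z = 157 mm, bare neck on one hook, tip end on the other. Origin: on the table midway below the hooks.
- tile0_hole (a point): Centre of the 14 mm round hole near the top of the blue test tile (stoneware, 40 mm wide, 8 mm thick, 100 mm tall, 60 g, loose; hole centre 84 mm above its foot). The y axis is the hole's axis, z up along the tile.
- tile1_hole (a point): Centre of the 14 mm round hole near the top of the green test tile (stoneware, 40 mm wide, 8 mm thick, 100 mm tall, 60 g, loose; hole centre 84 mm above its foot). The y axis is the hole's axis, z up along the tile.
- tile2_hole (a point): Centre of the 14 mm round hole near the top of the rust-brown test tile (stoneware, 40 mm wide, 8 mm thick, 100 mm tall, 60 g, loose; hole centre 84 mm above its foot). The y axis is the hole's axis, z up along the tile.
- tile3_hole (a point): Centre of the 14 mm round hole near the top of the white test tile (stoneware, 40 mm wide, 8 mm thick, 100 mm tall, 60 g, loose; hole centre 84 mm above its foot). The y axis is the hole's axis, z up along the tile.
- bowl: Bisque (terracotta pink) bowl, 124 mm wide, standing on the shelf. Leave it alone.
- jar: Grey jar with a white cap, 72 mm wide, 95 mm high, on the shelf. Leave it alone.
- tumbler: Cream tumbler, 72 mm wide, 100 mm high, on the shelf. Leave it alone.
- mug: Bisque mug, 80 mm wide, 90 mm high, on the table under the shelf behind the tiles. Leave it alone.
- tub: White plastic tub, 104 mm wide, 110 mm high, on the table to the right. Leave it alone.
- waterbottle: Blue bottle, 72 mm wide, 200 mm high, at the back left. Leave it alone.
- sprayer: White spray bottle with a red head, 82 mm wide, 223 mm high, at the left. Leave it alone.
- brush: Flat brush, about 200 mm long, lying on the table at the left front. Leave it alone.
- tile0: The same tile; origin at the centre of its foot, 84 mm below the hole.
- tile1: The same tile; origin at the centre of its foot, 84 mm below the hole.
- tile2: The same tile; origin at the centre of its foot, 84 mm below the hole.
- tile3: The same tile; origin at the centre of its foot, 84 mm below the hole.
- rod: The whole rod; origin at the stop disc's face towards the tip (as point rod_disc).
Mind the look-alikes: they are no part of the job. Leave any black or pink look-alike of the setter alone.

How it is judged:
By the outcome, as a careful person would: the job done as asked, in the order asked, and still so for the second after the job is handed in, with the robot touching nothing.
It also fails if it takes over 72 s, if anything falls off the work surface, if the arm or the gripper's body presses on something with over 40 N, if the wrist force passes 120 N, or if a joint passes its speed limit or range.

ROBOT

A 6-joint arm with a two-finger parallel gripper is mounted at the origin on the work surface. World frame = base frame: x ahead of the robot, y to its left, z up, the work surface at z = 0. Lengths are in m, angles in rad, forces in N, time in s.
With the tool pointing down it reaches from about 0.3 to 0.75 m from the base axis. Payload 8.5 kg.
Tool frame: the origin (TCP) lies midway between the tips of the shut fingers; the grasp point (between the pads) lies 19 mm behind it; z points along the fingers, y is the line along which they close (so a half turn about z gives the same grasp; the last joint's range is limited). The gripper opens to 85 mm and grips with 20 to 120 N. Pads are 22 mm wide; open, the fingers measure 114 mm over their backs; the gripper's body (76 mm by 85 mm) begins 54 mm behind the grasp point. The pads swing forward as they close: fully open they stand 13 mm farther back than shut.
Start: joints at [-1.558, 0.381, 1.297, -0, 1.464, -0.215], TCP at [0.124, -0.536, 0.231] pointing down, gripper open.
Joint ranges: [-3.11, 3.11], [-0.89, 2.33], [0.22, 2.48], [-1.42, 4.56], [0.17, 2.85], [-2.88, 2.88]. Speed limits (rad/s): [2.39, 2.39, 3.14, 3.14, 3.14, 3.14].

INTERFACE

Orientations are given as a rotation vector (axis times angle).
In Python, from bench import ctrl, eyes, order gives the robot as it stands. The module is installed in compiled form; this text tells all that it offers.
- The arm moves only by the tool send_rows, never from a script. Its argument "plan" is a list of rows, each a list of 7 numbers: the shift along the tool's x, y, z in m, then the turn, a rotation vector about the tool's x, y, z in rad, then the opening, from 0 (shut) to 1 (fully open). In form: [[dx, dy, dz, ax, ay, az, fingers], ...]. A call has 1 to 8 rows; each row is the pose to reach, as a shift and turn from the pose commanded when the call began, along the tool's axes at that moment; what a row does not reach only later rows make up. A row lasts 1/10 s, in which the tool goes at most 50 mm and 8.59 degrees, less where a joint would pass 70% of its speed; a pose out of reach is approached as far as the arm can. A call with a gripper value outside its range is refused whole. The fingers move at their own pace and stop on an object; the grip force is fixed at half the most. Time passes only in rows, so rows that repeat a pose let the fingers close. It gives the time, the measured TCP pose, the force, the opening and the grip force at its end, in the units of the state.
- ctrl.read_state(): the state, without advancing time (a new reading comes with each control period).
- eyes.get_image(name): name is "side" or "top"; returns the picture (480x640x3 uint8, red, green, blue); there is no depth.
- eyes.camera_model(name): a dict with "fx", "fy", "cx", "cy" (pixels), "xyz" and "attitude" of the camera in the world. Camera axes: x right, y up, looking along -z (the intrinsics and any distortion apply to the point x, -y, -z); pixel columns grow to the right and rows downward; lengths in m; the calibration is good to about 2 mm. A picture is of the moment at which its call begins. camera_model takes no time and is no camera call.
- order.job_done(): hands the job in; it is judged then, once.
The state is a dict: "clock": time; "joint_positions": joint angles; "joint_vel": joint speeds; "joint_efforts": joint torques, N m; "ee_pos": TCP position; "ee_rot": TCP orientation; "wrist_force": force on the tool from outside, world axes, zero at the start; "moment": the same for the moment, N m; "grip_width": finger opening in m; "finger_force": force on a finger pad.
Only numpy, scipy, OpenCV 4.12 (cv2) and the standard library are available. Lean on these libraries where they do the work, as an engineer would, in place of code of your own. Each camera call takes 0.05 s, during which the arm holds its last target. There are 200 camera calls.

## Working session

There is one attempt and no reset: what is moved stays moved. The work goes in short steps, Python scripts to look and compute and a tool call to move; the robot and the scene stay as the last step left them, time stands still between calls to the robot, and variables do not carry over. Pictures are saved under pics/ and viewed, at most 10 in all, crops included, and the job is handed in when it is done.

Besides the shell and the picture viewer there is one more tool, called after "Call:" as name([rows], argument=value, ...), one row to a line, values as JSON. send_rows: Moves the arm, as the interface text tells. Its arguments: {"type":"object","properties":{"plan":{"type":"array"}},"required":["plan"]}

```bash
mkdir -p pics; python3 - <<'E'
from bench import ctrl,eyes,order
import cv2
for n in("side","top"):
    cv2.imwrite(f"pics/{n}0.png",eyes.get_image(n)[:,:,::-1]); print(eyes.camera_model(n))
print(ctrl.read_state())
E
```

```text
{'fx': 538.9534446848571, 'fy': 538.9534446848571, 'cx': 326.1264141510339, 'cy': 237.4624369583752, 'xyz': array([ 0.27005501, -0.84475654,  1.10826025]), 'attitude': array([ 0.76471893, -0.11540758, -0.29389726])}
{'fx': 496.8892460057489, 'fy': 496.8892460057489, 'cx': 318.5637355500856, 'cy': 238.95309889312554, 'xyz': array([ 0.30228861, -0.00298143,  1.28968138]), 'attitude': array([ 0.15898743, -0.16838521, -1.59187533])}
{'clock': 0.1, 'joint_positions': array([-1.55828238e+00,  3.81129155e-01,  1.29814048e+00, -8.58469668e-06,
        1.46361890e+00, -2.15276928e-01]), 'joint_vel': array([-0.00019851, -0.00169447, -0.00376818, -0.00107445,  0.00025801,
        0.00052764]), 'joint_efforts': array([ 3.19447623e-03, -4.49226272e+01, -2.31658351e+01, -2.03541026e-04,
        3.63567975e-03,  1.13925901e-05]), 'ee_pos': array([ 0.12420889, -0.53552574,  0.23078825]), 'ee_rot': array([-3.11995613e+00, -3.56894787e-01, -1.92598646e-04]), 'wrist_force': array([0.55059147, 0.36733019, 0.17350994]), 'moment': array([-0.00829486, -0.03432869, -0.03970781]), 'finger_force': 0.0, 'grip_width': 0.08513072511461672}
```

View pics/side0.png

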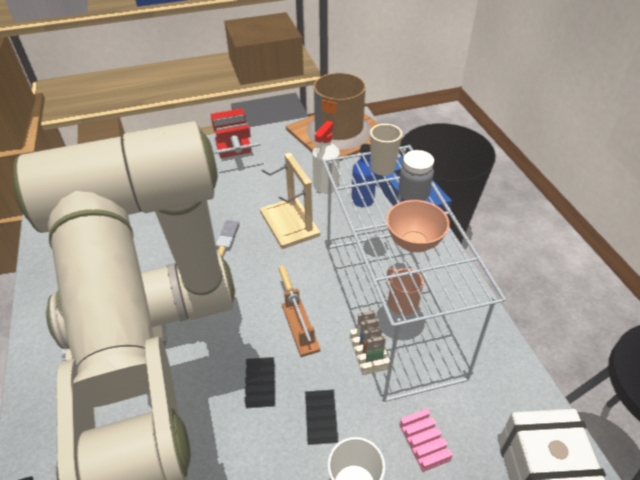

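View pics/top0.png

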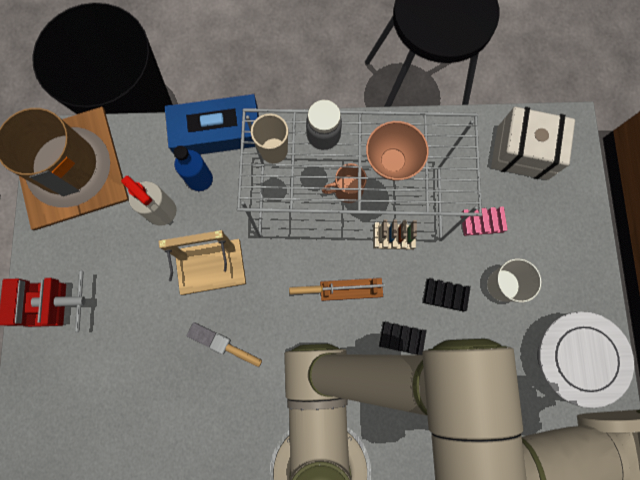

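The side view shows the stand at about (290,210), the rod and cradle at (295,310), and the setter with tiles at (370,345). In the top view they are at (205,262), (337,290) and (395,235). The pink and black look-alikes stand apart. I'll zoom in on both.

```bash
python3 - <<'E'
import cv2
t=cv2.imread("pics/top0.png");s=cv2.imread("pics/side0.png")
cv2.imwrite("pics/c1.png",cv2.vconcat([cv2.resize(t[200:310,270:430],None,fx=5,fy=5,interpolation=2)]))
a=cv2.resize(s[255:375,270:400],None,fx=5,fy=5,interpolation=2); cv2.imwrite("pics/c2.png",a)
a=cv2.resize(t[220:300,155:255],None,fx=5,fy=5,interpolation=2);b=cv2.resize(s[140:250,250:335],None,fx=3.5,fy=3.5,interpolation=2)
b=cv2.copyMakeBorder(b,0,max(0,400-b.shape[0]),0,0,0);b=b[:400];cv2.imwrite("pics/c3.png",cv2.hconcat([a,b]));print(b.shape)
E
```

```text
(400, 298, 3)
```

View pics/c1.png

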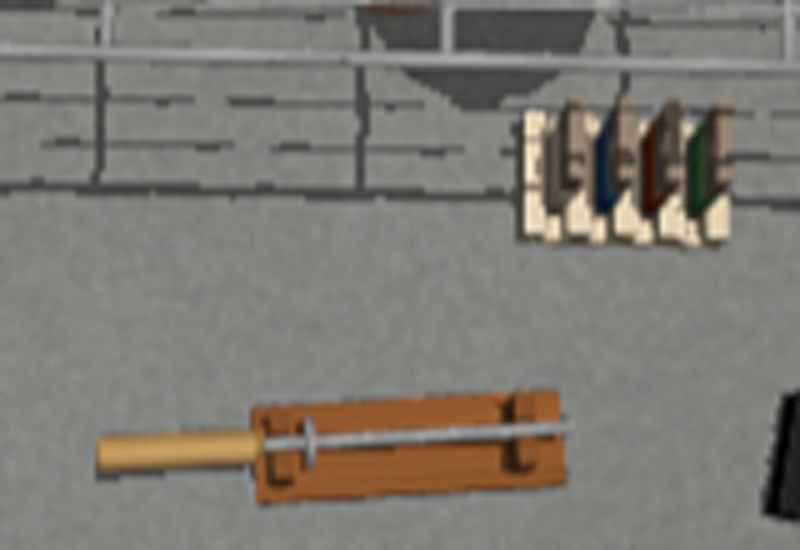

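View pics/c2.png

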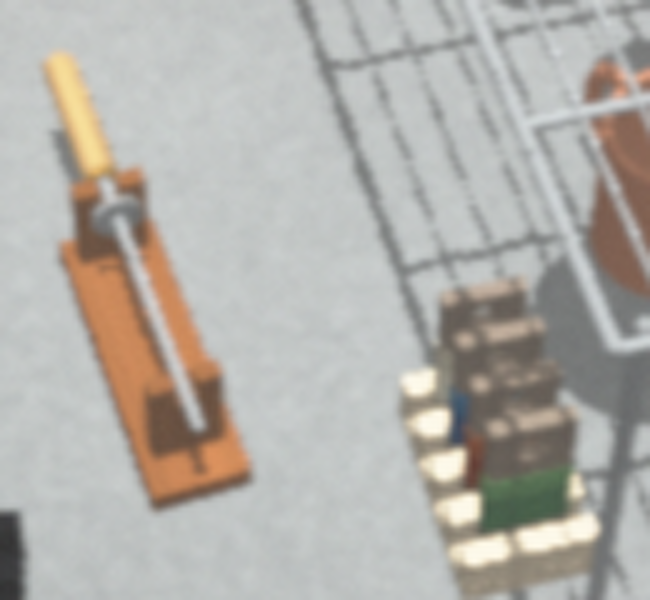

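View pics/c3.png

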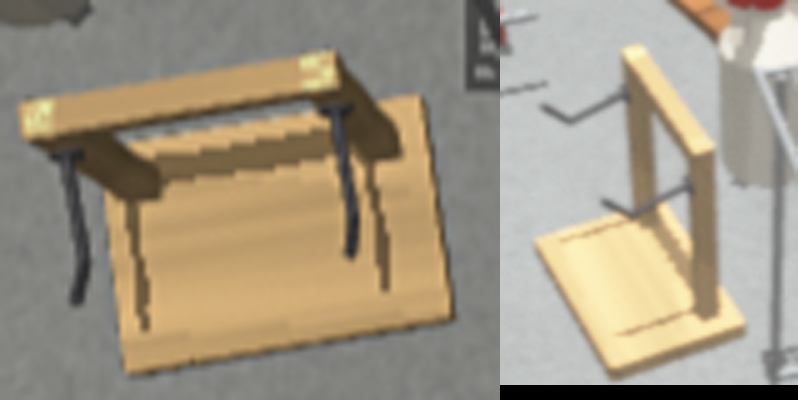

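```bash
cat > h.py <<'E'
import numpy as np
from bench import ctrl,eyes,order
from scipy.spatial.transform import Rotation as R
C={n:eyes.camera_model(n) for n in("side","top")}
def ray(n,p):
    c=C[n];d=np.array([(p[0]-c['cx'])/c['fx'],-(p[1]-c['cy'])/c['fy'],-1.])
    return c['xyz'],R.from_rotvec(c['attitude']).apply(d)
def onz(n,p,z):
    o,d=ray(n,p);return o+d*(z-o[2])/d[2]
def tri(ps,pt):
    A=[];b=[]
    for n,p in(("side",ps),("top",pt)):
        o,d=ray(n,p);d=d/np.linalg.norm(d);P=np.eye(3)-np.outer(d,d);A.append(P);b.append(P@o)
    return np.linalg.lstsq(np.vstack(A),np.hstack(b),rcond=None)[0]
def proj(n,X):
    c=C[n];v=R.from_rotvec(c['attitude']).inv().apply(np.array(X)-c['xyz']);return c['cx']-c['fx']*v[0]/v[2],c['cy']+c['fy']*v[1]/v[2]
E
python3 - <<'E'
from h import *
np.set_printoptions(precision=4,suppress=True)
T=lambda x,y:(x/5+270,y/5+200); S=lambda x,y:(x/5+270,y/5+255)
TS=lambda x,y:(x/5+155,y/5+220); SS=lambda x,y:((x-500)/3.5+250,y/3.5+140)
def sh(l,t,s,z):
    print(l,end=' ')
    if t:print('top',onz('top',t,z),end=' ')
    if s:print('side',onz('side',s,z),end=' ')
    if t and s:print('tri',tri(s,t),end='')
    print()
sh('hend',T(98,456),S(60,62),.058);sh('hneck',T(262,446),S(97,175),.058)
sh('disc',T(309,443),S(115,213),.058);sh('tip',T(572,425),S(200,430),.058)
sh('green top -y far',T(731,103),S(574,412),.112)
for l,t,s in(('w',(576,140),(484,292)),('b',(625,140),(499,330)),('r',(672,142),(514,374)),('g',(722,143),(529,423))): sh(l,T(*t),S(*s),.112)
sh('setFL',T(523,110),None,.032);sh('setNL',T(520,234),S(402,375),.032);sh('setNR',T(731,236),S(450,551),.032);sh('setFR',None,S(598,516),.032)
sh('postL',TS(38,117),SS(635,50),.198);sh('postR',TS(319,70),SS(703,150),.198)
sh('lipL',TS(77,303),SS(543,107),.174);sh('lipR',TS(350,257),SS(605,202),.174)
sh('bendL',TS(85,265),SS(570,121),.150);sh('bendR',TS(352,222),SS(634,215),.150)
sh('shelf front edge',(243,206),None,.304);sh('..',(478,213),None,.304)
sh('spray',(150,203),None,.1);sh('wb',(196,172),None,.1);sh('brush tip',(192,335),None,.0)
E
```

```text
hend top [0.4314 0.0614 0.058 ] side [0.4348 0.06   0.058 ] tri [0.4333 0.0614 0.0563]
hneck top [ 0.4341 -0.02    0.058 ] side [ 0.4338 -0.0176  0.058 ] tri [ 0.4336 -0.0199  0.061 ]
disc top [ 0.435  -0.0433  0.058 ] side [ 0.4361 -0.0432  0.058 ] tri [ 0.4355 -0.0434  0.0582]
tip top [ 0.4404 -0.1743  0.058 ] side [ 0.4404 -0.1758  0.058 ] tri [ 0.4406 -0.1746  0.0561]
green top -y far top [ 0.5897 -0.2532  0.112 ] side [ 0.5897 -0.2512  0.112 ] tri [ 0.589  -0.2526  0.1145]
w top [ 0.5732 -0.1764  0.112 ] side [ 0.575 -0.179  0.112] tri [ 0.5749 -0.177   0.1089]
b top [ 0.5726 -0.2003  0.112 ] side [ 0.574  -0.2006  0.112 ] tri [ 0.5734 -0.2004  0.1117]
r top [ 0.5709 -0.2231  0.112 ] side [ 0.5719 -0.2247  0.112 ] tri [ 0.5719 -0.2235  0.1101]
g top [ 0.5698 -0.2474  0.112 ] side [ 0.5689 -0.2505  0.112 ] tri [ 0.5704 -0.2482  0.1082]
setFL top [ 0.6084 -0.1615  0.032 ] 
setNL top [ 0.5427 -0.1566  0.032 ] side [ 0.5451 -0.1591  0.032 ] tri [ 0.5446 -0.1571  0.0288]
setNR top [ 0.5387 -0.2654  0.032 ] side [ 0.5341 -0.2554  0.032 ] tri [ 0.5336 -0.2624  0.0448]
setFR side [ 0.6047 -0.259   0.032 ] 
postL top [0.5315 0.3366 0.198 ] side [0.5332 0.3357 0.198 ] tri [0.5326 0.3369 0.197 ]
postR top [0.5497 0.2112 0.198 ] side [0.5501 0.2018 0.198 ] tri [0.5525 0.2131 0.1881]
lipL top [0.4505 0.3234 0.174 ] side [0.4525 0.3181 0.174 ] tri [0.4524 0.325  0.1684]
lipR top [0.468  0.2007 0.174 ] side [0.4713 0.1944 0.174 ] tri [0.4709 0.2019 0.1671]
bendL top [0.4712 0.3273 0.15  ] side [0.4738 0.324  0.15  ] tri [0.4731 0.3283 0.1464]
bendR top [0.4879 0.2044 0.15  ] side [0.4937 0.2    0.15  ] tri [0.4918 0.2051 0.1451]
shelf front edge top [0.5833 0.1415 0.304 ] 
.. top [ 0.5555 -0.3403  0.304 ] 
spray top [0.6554 0.4021 0.1   ] 
wb top [0.7333 0.2899 0.1   ] 
brush tip top [0.3328 0.3146 0.    ]
```

Measurements agree in both views: the rod axis is at z≈0.058 with the disc at (0.436,-0.043). The tile hole row is centred at (0.572,-0.212) and the stand at (0.482,0.266). Both yaws are known too. Next I'll work out the approach.

```bash
cat >> h.py <<'E'
def Rt(u,t,e=0):
    """u: handleward xy direction; t tilt deg; e: tip-up deg"""
    u=np.array([u[0],u[1],0.]);u/=np.linalg.norm(u);f=np.array([u[1],-u[0],0]);k=np.radians(t)
    u2=u*np.cos(np.radians(e))-np.array([0,0,np.sin(np.radians(e))])
    z0=np.sin(k)*f-np.cos(k)*np.array([0,0,1.]);z=z0-(z0@u2)*u2;z/=np.linalg.norm(z)
    return R.from_matrix(np.c_[u2,np.cross(z,u2),z])
def go(G,u,t,e=0,frm=None):
    """grasp point target -> row from current (or given) pose"""
    r=Rt(u,t,e);P=np.array(G)+.019*r.as_matrix()[:,2]
    if frm is None: s=ctrl.read_state();p,q=s['ee_pos'],R.from_rotvec(s['ee_rot'])
    else:p,q=frm
    d=q.inv().apply(P-p);w=(q.inv()*r).as_rotvec()
    print(np.round(d,4).tolist(),np.round(w,4).tolist(),'deg',np.degrees(np.linalg.norm(w)).round(1),'mm',(1000*np.linalg.norm(d)).round())
    return P,r
UR=(-.035,1);US=(.0577,1);UT=(-.144,.99)
E
python3 - <<'E'
from h import *
s=ctrl.read_state()
w=go((.40,.025,.20),UR,35)
go((.4335,.0247,.058),UR,35,0,w)
E
```

```text
[0.4059, -0.4816, 0.0471] [-0.5108, 0.4189, -1.3324] deg 85.2 mm 632.0
[-0.0015, -0.054, 0.1355] [0.0, 0.0, 0.0] deg 0.0 mm 146.0
```

Call:
send_rows([
  [0.406,-0.482,0.047,-0.511,0.419,-1.332,0.6],
  [0.406,-0.482,0.047,-0.511,0.419,-1.332,0.6],
  [0.406,-0.482,0.047,-0.511,0.419,-1.332,0.6],
  [0.406,-0.482,0.047,-0.511,0.419,-1.332,0.6],
  [0.406,-0.482,0.047,-0.511,0.419,-1.332,0.6],
  [0.406,-0.482,0.047,-0.511,0.419,-1.332,0.6],
  [0.406,-0.482,0.047,-0.511,0.419,-1.332,0.6],
  [0.406,-0.482,0.047,-0.511,0.419,-1.332,0.6],
])

```text
clock: 0.9
ee_pos: [0.306, -0.1785, 0.2014]
ee_rot: [2.155, 1.694, 0.512]
wrist_force: [0.8, -0.4, -0.5]
grip_width: 0.0512
finger_force: 0.0
```

```bash
python3 -c "
from h import *
go((.40,.025,.20),UR,35);print(ctrl.read_state()['joint_positions'])"
```

```text
[0.2204, 0.0351, 0.0553] [-0.096, 0.0812, -0.2521] deg 16.1 mm 230.0
[-1.23994664 -0.11745159  2.10905468  0.55546532  0.9948173  -1.27297958]
```

Call:
send_rows([
  [0.22,0.035,0.055,-0.096,0.081,-0.252,0.6],
  [0.22,0.035,0.055,-0.096,0.081,-0.252,0.6],
  [0.22,0.035,0.055,-0.096,0.081,-0.252,0.6],
  [0.22,0.035,0.055,-0.096,0.081,-0.252,0.6],
  [0.22,0.035,0.055,-0.096,0.081,-0.252,0.6],
  [0.22,0.035,0.055,-0.096,0.081,-0.252,0.6],
  [0.22,0.035,0.055,-0.096,0.081,-0.252,0.6],
])

```text
clock: 1.6
ee_pos: [0.4112, 0.0253, 0.1846]
ee_rot: [1.845, 1.912, 0.602]
wrist_force: [0.5, 0.2, -0.4]
grip_width: 0.0511
finger_force: 0.0
```

```bash
python3 -c "
from h import *
w=go((.4335-.041,.0247,.058+.0573),UR,35)
go((.4335,.0247,.058),UR,35,0,w);print(ctrl.read_state()['joint_positions'])"
```

```text
[-0.0001, -0.0548, 0.0652] [-0.0029, -0.0026, -0.0005] deg 0.2 mm 85.0
[-0.0014, 0.0007, 0.0704] [0.0, 0.0, 0.0] deg 0.0 mm 70.0
[-0.38596575 -0.01447109  2.13538219  0.50374453  0.51026014 -0.80024583]
```

Call:
send_rows([
  [0,-0.055,0.03,0,0,0,0.6],
  [0,-0.055,0.065,0,0,0,0.6],
  [-0.001,-0.055,0.09,0,0,0,0.6],
  [-0.001,-0.054,0.115,0,0,0,0.6],
  [-0.001,-0.054,0.135,0,0,0,0.6],
  [-0.001,-0.054,0.135,0,0,0,0.6],
  [-0.001,-0.054,0.135,0,0,0,0.6],
])

```text
clock: 2.3
ee_pos: [0.4423, 0.0256, 0.0605]
ee_rot: [1.84, 1.903, 0.632]
wrist_force: [0.3, -0.2, 0.6]
grip_width: 0.0515
finger_force: 0.0
```

```bash
python3 - <<'E'
from h import *
import cv2
a=eyes.get_image("side")[150:400,180:420];b=eyes.get_image("top")[180:340,240:440]
a=cv2.resize(a,None,fx=2,fy=2);b=cv2.resize(b,None,fx=1.6,fy=1.6)
b=cv2.copyMakeBorder(b,0,500-b.shape[0],0,0,0);cv2.imwrite("pics/g1.png",cv2.hconcat([a,b])[:,:,::-1])
s=ctrl.read_state();print(s['ee_pos'],s['wrist_force'])
go((.4335,.0247,.058),UR,35)
E
```

```text
[0.4420344  0.02590833 0.05971506] [-0.87983145  0.38993416 -0.57259654]
[-0.0012, -0.0082, 0.0154] [0.0131, -0.0159, -0.0073] deg 1.3 mm 17.0
```

View pics/g1.png

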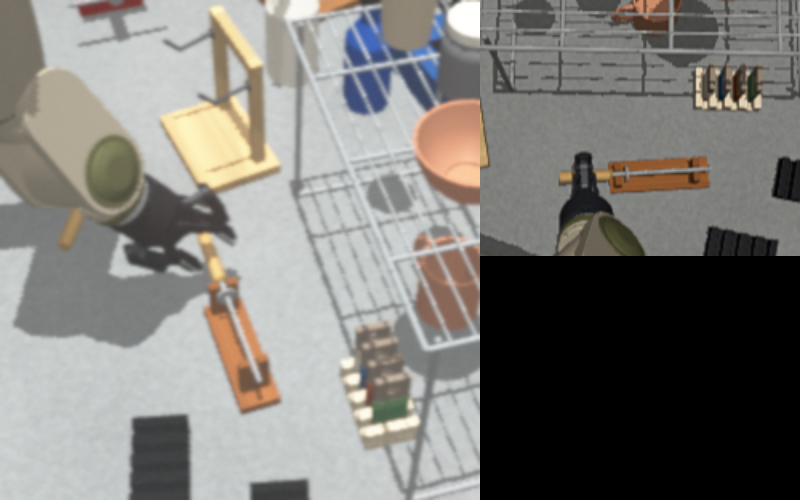

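The fingers straddle the handle at about (205,240) in the crop, and the TCP is still about 17 mm short. I'll finish the approach.

Call:
send_rows([
  [-0.001,-0.008,0.015,0.013,-0.016,-0.007,0.6],
  [-0.001,-0.008,0.015,0.013,-0.016,-0.007,0.6],
  [-0.001,-0.008,0.015,0.013,-0.016,-0.007,0.6],
])

```text
clock: 2.7
ee_pos: [0.444, 0.0263, 0.0446]
ee_rot: [1.84, 1.909, 0.605]
wrist_force: [-0.5, -0.2, 0.1]
grip_width: 0.0515
finger_force: 0.0
```

```bash
python3 - <<'E'
from h import *
go((.4335,.0247,.058),UR,35)
s=ctrl.read_state();print(s['joint_positions'],s['joint_vel'].round(2),s['ee_pos'])
E
```

```text
[-0.0012, -0.001, 0.002] [0.0025, -0.0014, 0.0011] deg 0.2 mm 3.0
[-0.3372861   0.43248499  2.2938919   2.22116253  0.26791355 -2.54904391] [ 0.   -0.01 -0.    0.   -0.   -0.  ] [0.44402504 0.02629161 0.04464091]
```

The joints show the wrist passing close to its singularity (j5 = 0.27) here. I'll fit simple arm kinematics to the recorded states so I can pick tilts that keep clear of it.

```bash
cat > kin.py <<'E'
from h import *
from scipy.optimize import least_squares
def FK(q,k):
    h,x0,y0,L1,a,L2,Lt=k
    A=R.from_euler('z',q[0]);B=A*R.from_euler('y',q[1]);Cc=B*R.from_euler('y',q[2]);D=Cc*R.from_euler('z',q[3]);E=D*R.from_euler('y',q[4])
    p=A.apply([x0,y0,h])+B.apply([0,0,L1])+Cc.apply([a,0,L2])+E.apply([0,0,Lt])
    return p,E*R.from_euler('z',q[5]+np.pi/2)
st=ctrl.read_state()
D=[([-1.55828,.381129,1.29814,0,1.46362,-.215277],[.12421,-.53553,.23079],[-3.11996,-.356895,-.00019]),
([-1.23994664,-0.11745159,2.10905468,0.55546532,0.9948173,-1.27297958],[.306,-.1785,.2014],[2.155,1.694,.512]),
([-0.38596575,-0.01447109,2.13538219,0.50374453,0.51026014,-0.80024583],[.4112,.0253,.1846],[1.845,1.912,.602]),
([-0.3372861,0.43248499,2.2938919,2.22116253,0.26791355,-2.54904391],[0.44402504,0.02629161,0.04464091],[1.84,1.909,.605])]
def res(k): return np.hstack([FK(q,k)[0]-p for q,p,_ in D])
K=least_squares(res,[.3,0,.1,.4,0,.4,.25]).x
LO=np.array([-3.11,-.89,.22,-1.42,.17,-2.88]);HI=np.array([3.11,2.33,2.48,4.56,2.85,2.88])
def IK(P,r,seed):
    f=lambda q:np.hstack([(FK(q,K)[0]-P)*5,(FK(q,K)[1].inv()*r).as_rotvec()])
    s=least_squares(f,np.clip(seed,LO+.01,HI-.01),bounds=(LO,HI));return s.x,np.abs(s.fun).max()
E
python3 - <<'E'
from kin import *
np.set_printoptions(precision=3,suppress=True)
print(K,np.abs(res(K)).max())
for q,p,r in D: print(np.degrees((FK(q,K)[1].inv()*R.from_rotvec(r)).magnitude()))
def test(l,G,u,t,e=0):
    for name,sd in(('A',[-.2,.3,2.1,.3,.4,-.6]),('B',[-.2,.3,2.1,2.6,.4,-.5+.3]),('B2',[-.2,.3,2.1,3.1,.3,0]),('C',[-.2,.3,2.1,-1,.4,1]),('D',[.3,.3,2.,0.2,.8,2.6])):
      for half in(0,1):
        r=Rt(u,t,e);P=np.array(G)+.019*r.as_matrix()[:,2]
        if half:r=r*R.from_euler('z',np.pi)
        q,err=IK(P,r,sd)
        if err<2e-3: print(l,t,name,half,q)
for t in(0,15,25,30,40):
    test('rod',(.4335,.0247,.058),UR,t); test('ins0',(.587,.046,.096),US,t); test('ins1',(.579,-.096,.096),US,t);test('hang',(.4675,.379,.157),UT,t)
E
```

```text
[ 0.13  -0.     0.117  0.537  0.103  0.351  0.258] 1.544279805326676e-05
0.0006242449757137605
0.018007027688966847
0.02297442824732913
0.02004073947643099
rod 0 A 0 [-0.217  0.453  1.879 -0.     0.81  -0.252]
rod 0 B 0 [-0.217  0.453  1.879  0.     0.81  -0.252]
rod 0 C 0 [-0.217  0.453  1.879  0.     0.81  -0.252]
rod 0 D 0 [-0.217  0.453  1.879 -0.     0.81  -0.252]
ins0 0 A 0 [-0.123  0.596  1.406  0.     1.14  -0.065]
ins0 0 B 0 [-0.123  0.596  1.406  0.     1.14  -0.065]
ins0 0 C 0 [-0.123  0.596  1.406  0.     1.14  -0.065]
ins0 0 D 0 [-0.123  0.596  1.406  0.     1.14  -0.065]
ins1 0 A 0 [-0.366  0.593  1.412  0.     1.137 -0.308]
ins1 0 B 0 [-0.366  0.593  1.412 -0.     1.137 -0.308]
ins1 0 B 1 [-0.366  0.593  1.412  0.     1.137  2.833]
ins1 0 B2 1 [-0.366  0.593  1.412  0.     1.137  2.833]
ins1 0 C 0 [-0.366  0.593  1.412  0.     1.137 -0.308]
ins1 0 C 1 [-0.366  0.593  1.412  0.     1.137  2.833]
ins1 0 D 0 [-0.366  0.593  1.412  0.     1.137 -0.308]
ins1 0 D 1 [-0.366  0.593  1.412  0.     1.137  2.833]
hang 0 A 0 [0.485 0.548 1.294 0.    1.3   0.34 ]
hang 0 B 0 [0.485 
[... 4780 characters left out ...]
1.895  1.205  0.283 -1.519]
ins1 40 B 0 [-0.476  0.489  1.895  1.205  0.283 -1.519]
ins1 40 B 1 [-0.476  0.489  1.895  1.205  0.283  1.622]
ins1 40 B2 1 [-0.476  0.489  1.895  1.205  0.283  1.622]
ins1 40 C 0 [-0.476  0.489  1.895  1.205  0.283 -1.519]
ins1 40 C 1 [-0.476  0.489  1.895  1.205  0.283  1.622]
ins1 40 D 0 [-0.476  0.489  1.895  1.205  0.283 -1.519]
ins1 40 D 1 [-0.476  0.489  1.895  1.205  0.283  1.622]
hang 40 A 0 [ 0.597  0.432  1.719 -0.714  0.444  1.021]
hang 40 A 1 [ 0.597  0.432  1.719 -0.714  0.444 -2.121]
hang 40 B 0 [ 0.597  0.432  1.719 -0.714  0.444  1.021]
hang 40 C 0 [ 0.597  0.432  1.719 -0.714  0.444  1.021]
hang 40 D 0 [ 0.597  0.432  1.719 -0.714  0.444  1.021]
```

Call:
send_rows([
  [0,0,-0.02,0,0,0,0.6],
  [0,0,-0.04,0,0,0,0.6],
  [0,0,-0.06,0,0,0,0.6],
  [0,0,-0.08,0,0,0,0.6],
  [0,0,-0.09,0,0,0,0.6],
  [0,0,-0.09,0,0,0,0.6],
])

```text
clock: 3.3
ee_pos: [0.3912, 0.024, 0.1194]
ee_rot: [1.838, 1.907, 0.601]
wrist_force: [0.1, -0.4, 0.1]
grip_width: 0.0513
finger_force: 0.0
```

```bash
python3 - <<'E'
from kin import *
np.set_printoptions(precision=3,suppress=True)
s=ctrl.read_state();print(s['joint_positions'],s['ee_pos'])
w=go((.423,.0247,.13),UR,12);print(IK(*w,[-.25,.2,2.1,.2,.5,-.5]))
w=go((.4335,.0247,.058),UR,12,0,w);print(IK(*w,[-.25,.4,2.1,.2,.5,-.5]))
E
```

```text
[-0.423  0.119  2.315  1.073  0.292 -1.44 ] [0.391 0.024 0.119]
[-0.0004, 0.0246, 0.0271] [0.4047, 0.0028, 0.002] deg 23.2 mm 37.0
(array([-0.258,  0.244,  1.948,  0.088,  0.751, -0.351]), np.float64(1.4432899320127035e-13))
[-0.0004, -0.0047, 0.0726] [0.0, 0.0, 0.0] deg 0.0 mm 73.0
(array([-0.251,  0.408,  2.016,  0.118,  0.52 , -0.382]), np.float64(3.426384176385965e-12))
```

Call:
send_rows([
  [0,0.025,0.015,0.1,0,0,0.6],
  [0,0.025,0.027,0.25,0,0,0.6],
  [0,0.025,0.027,0.405,0.003,0.002,0.6],
  [0,0.025,0.027,0.405,0.003,0.002,0.6],
  [0,0.025,0.027,0.405,0.003,0.002,0.6],
])

```text
clock: 3.8
ee_pos: [0.4272, 0.0231, 0.111]
ee_rot: [2.079, 2.143, 0.217]
wrist_force: [-0.6, 0.6, -0.8]
grip_width: 0.0509
finger_force: 0.0
```

```bash
python3 - <<'E'
from kin import *
np.set_printoptions(precision=3,suppress=True)
s=ctrl.read_state();print(s['joint_positions'],s['ee_pos'])
w=go((.4335,.0247,.058),UR,12)
E
```

```text
[-0.258  0.246  1.946  0.079  0.751 -0.341] [0.427 0.023 0.111]
[0.0018, -0.0046, 0.0722] [-0.0027, 0.0059, -0.0039] deg 0.4 mm 72.0
```

Call:
send_rows([
  [0.002,-0.005,0.025,0,0.006,-0.004,0.6],
  [0.002,-0.005,0.05,0,0.006,-0.004,0.6],
  [0.002,-0.005,0.072,0,0.006,-0.004,0.6],
  [0.002,-0.005,0.072,0,0.006,-0.004,0.6],
  [0.002,-0.005,0.072,0,0.006,-0.004,0],
])

```text
clock: 4.3
ee_pos: [0.4383, 0.0277, 0.0395]
ee_rot: [2.072, 2.156, 0.237]
wrist_force: [1.0, 0.2, -0.4]
grip_width: 0.0385
finger_force: 0.0
```

Call:
send_rows([
  [0,0,0,0,0,0,0],
  [0,0,0,0,0,0,0],
  [0,0,0,0,0,0,0],
  [0,0,0,0,0,0,0],
  [0,0,0,0,0,0,0],
])

```text
clock: 4.8
ee_pos: [0.439, 0.0281, 0.039]
ee_rot: [2.071, 2.157, 0.24]
wrist_force: [1.0, -2.9, 1.9]
grip_width: 0.0161
finger_force: 58.5
```

```bash
python3 - <<'E'
from kin import *
np.set_printoptions(precision=3,suppress=True)
s=ctrl.read_state();print(s['joint_positions'],s['ee_pos'],s['finger_force'],s['moment'])
w=go((.4335,.0247,.058),UR,12)
w=go((.4335,.0247,.15),UR,12)
# to pre-insert at height
w2=go((.53,.09,.15),US,30,0,w);print(IK(*w2,[-.15,.4,1.9,.2,.5,-.2]))
w3=go((.5895,.055,.096),US,30,0,w2);print(IK(*w3,[-.15,.4,1.9,.2,.5,-.2]))
E
```

```text
[-0.248  0.41   2.015  0.138  0.519 -0.402] [0.439 0.028 0.039] 58.504207134246826 [-0.465 -0.023 -0.103]
[-0.0032, -0.0016, -0.0008] [0.004, -0.0093, 0.0049] deg 0.6 mm 4.0
[-0.0025, 0.0179, -0.0907] [0.004, -0.0093, 0.0049] deg 0.6 mm 92.0
[0.061, 0.1024, 0.0196] [-0.3139, -0.0333, 0.0868] deg 18.8 mm 121.0
(array([-0.05 ,  0.328,  1.839, -0.008,  0.452,  0.014]), np.float64(5.800915303666443e-14))
[-0.0315, 0.0262, 0.0775] [0.0, 0.0, 0.0] deg 0.0 mm 88.0
(array([-0.119,  0.49 ,  1.764,  0.087,  0.366, -0.134]), np.float64(7.244205235679143e-14))
```

Call:
send_rows([
  [0,0.003,-0.015,0,0,0,0],
  [0,0.007,-0.035,0,0,0,0],
  [0,0.012,-0.06,0,0,0,0],
  [0,0.018,-0.09,0,0,0,0],
  [0,0.018,-0.09,0,0,0,0],
])

```text
clock: 5.3
ee_pos: [0.4384, 0.0274, 0.1332]
ee_rot: [2.068, 2.155, 0.243]
wrist_force: [-0.4, -0.2, -1.7]
grip_width: 0.0162
finger_force: 58.5
```

```bash
python3 - <<'E'
from kin import *
import cv2
np.set_printoptions(precision=3,suppress=True)
s=ctrl.read_state();print(s['ee_pos'],s['finger_force'],s['grip_width'])
w=go((.53,.09,.15),US,30);go((.5895,.055,.096),US,30,0,w)
E
```

```text
[0.438 0.027 0.133] 58.54970633983612 0.016180989509987743
[0.0577, 0.1011, 0.0224] [-0.3062, -0.0431, 0.0904] deg 18.5 mm 119.0
[-0.0315, 0.0262, 0.0775] [0.0, 0.0, 0.0] deg 0.0 mm 88.0
```

Call:
send_rows([
  [0.058,0.101,0.022,-0.306,-0.043,0.09,0],
  [0.058,0.101,0.022,-0.306,-0.043,0.09,0],
  [0.058,0.101,0.022,-0.306,-0.043,0.09,0],
  [0.058,0.101,0.022,-0.306,-0.043,0.09,0],
  [0.058,0.101,0.022,-0.306,-0.043,0.09,0],
])

```text
clock: 5.8
ee_pos: [0.5371, 0.0899, 0.1295]
ee_rot: [1.981, 1.872, 0.493]
wrist_force: [-0.5, -0.4, -0.8]
grip_width: 0.0161
finger_force: 58.7
```

Call:
send_rows([
  [-0.01,0.009,0.025,0,0,0,0],
  [-0.02,0.017,0.05,0,0,0,0],
  [-0.031,0.026,0.077,0,0,0,0],
  [-0.031,0.026,0.077,0,0,0,0],
  [-0.031,0.026,0.077,0,0,0,0],
])

```text
clock: 6.3
ee_pos: [0.596, 0.0545, 0.076]
ee_rot: [1.983, 1.869, 0.494]
wrist_force: [0.3, 0.5, -0.6]
grip_width: 0.0158
finger_force: 58.7
```

```bash
python3 - <<'E'
from kin import *
import cv2
np.set_printoptions(precision=4,suppress=True)
s=ctrl.read_state();print(s['ee_pos'],s['joint_positions'])
a=eyes.get_image("side");b=eyes.get_image("top")
cv2.imwrite("pics/s2.png",a[:,:,::-1]);cv2.imwrite("pics/t2.png",b[:,:,::-1])
a=cv2.resize(a[225:385,300:400],None,fx=3.7,fy=3.7,interpolation=2);b=cv2.resize(b[170:270,320:425],None,fx=4,fy=4,interpolation=2)
b=cv2.copyMakeBorder(b,0,592-400,0,0,0);m=cv2.hconcat([a,b]);print(m.shape,a.shape);cv2.imwrite("pics/i1.png",m[:,:,::-1])
w=go((.5895,.055,.096),US,30)
r=R.from_rotvec(s['ee_rot']).as_matrix();g=s['ee_pos']-.019*r[:,2];tip=g-.201*r[:,0];print('g',g,'tip',tip,'dir',-r[:,0],[proj(n,tip) for n in('side','top')])
E
```

```text
[0.596  0.0545 0.076 ] [-0.12    0.493   1.77    0.0869  0.365  -0.1339]
(592, 790, 3) (592, 370, 3)
[-0.0007, 0.0037, -0.0007] [-0.006, -0.0007, -0.0003] deg 0.3 mm 4.0
g [0.5867 0.0551 0.0926] tip [ 0.5749 -0.1456  0.0924] dir [-0.0587 -0.9983 -0.0009] [(np.float64(361.2739483620287), np.float64(307.27894830075024)), (np.float64(371.6429348992893), np.float64(229.47735434959702))]
```

View pics/i1.png

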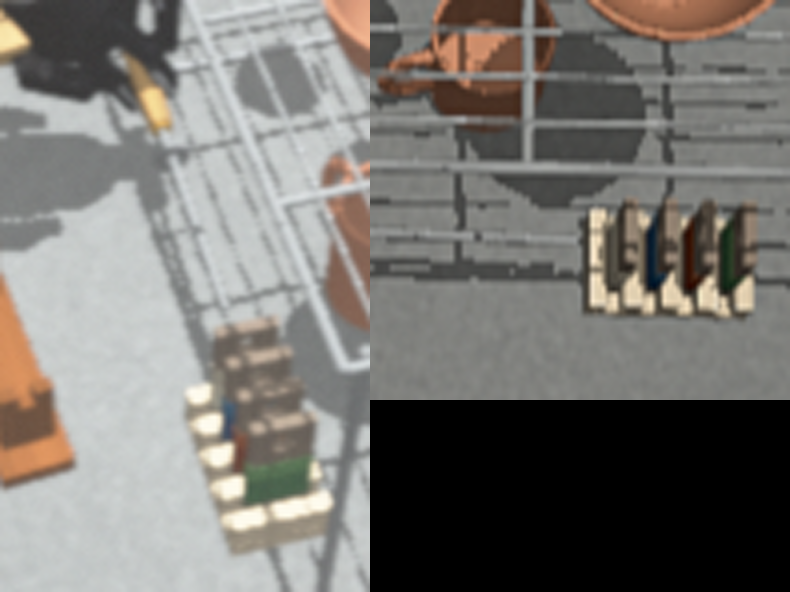

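The rod shows as a thin grey line ending near (361.6,308) in the side view and on row ≈229.5 in the top view, close to the prediction. I'll refine it by image difference.

```bash
cat > meas.py <<'E'
from kin import *
import cv2
def rodline(n,new,old,A,B,k=21):
    """perp. offset (px) of the rod's changed pixels from predicted line A->B (world)"""
    a,b=np.array(proj(n,A)),np.array(proj(n,B));u=(b-a)/np.linalg.norm(b-a);v=np.array([-u[1],u[0]])
    d=np.abs(new.astype(float)-old).sum(2).astype(np.float32);o=[];ss=np.linspace(-4,4,65)
    L=np.linalg.norm(b-a)
    ts=np.linspace(0,1.15,60);rows=[]
    for t in ts:
        p=a+u*L*t;q=(p+np.outer(ss,v)).astype(np.float32)
        rows.append(cv2.remap(d,q[:,0].copy(),q[:,1].copy(),1).ravel())
    return ts,ss,np.array(rows),L
E
python3 - <<'E'
from meas import *
np.set_printoptions(precision=2,suppress=True,linewidth=150)
s=ctrl.read_state();r=R.from_rotvec(s['ee_rot']).as_matrix();g=s['ee_pos']-.019*r[:,2]
disc=g-.071*r[:,0];tip=g-.201*r[:,0]
for n,o,w in(('side','side0','s2'),('top','top0','t2')):
    ts,ss,M,L=rodline(n,cv2.imread(f'pics/{w}.png'),cv2.imread(f'pics/{o}.png'),disc,tip)
    print(n,'px/len',L)
    for t,m in list(zip(ts,M))[::3]: print(round(t,2),m[::4].astype(int),'c',(ss*m).sum()/max(m.sum(),1))
E
```

```text
side px/len 43.485383693984566
0.0 [ 23  31  40  61  75  80  73  60  42  46  47  58  79  97 110 132 135] c 0.7680679148477013
0.06 [ 98 137 165 181 188 161 128  66  14  18  29  66 102 137 171 196 217] c -0.025832104155044944
0.12 [10 10 16 16 14 20 20 20 24 22 17 18 19 21 19 32 55] c 0.6212483012373304
0.18 [16 16 15 12  9  7 12 18 25 25 20 12  9  7  6 11 16] c -0.17918853049700545
0.23 [15 15 14 13 13 14 18 23 23 20 21 29 31 23 13  7 13] c 0.1396295245733283
0.29 [16 16 17 17 15 14 22 31 37 41 27 14 12 11  8  6  7] c -0.3235784270790674
0.35 [20 21 17 15 13 14 19 25 32 35 20  4  9 14 10  8 10] c -0.3977432256554992
0.41 [14 15 16 15 12 11 16 25 35 39 27 15  9  3  7 12 12] c -0.16798069270335636
0.47 [16 16 16 13 11  8  8  8  7 25 37 37 27 15 19 27 41] c 0.7143483968081584
0.53 [19 17 15 12  8 17 28 43 47 52 57 57 55 42 20  7  8] c 0.4295104701823463
0.58 [16 15 14 12 11  9  8 18 28 30 34 25 13 10 11 15 15] c 0.15320616616991198
0.64 [17 17 16 13 14 17 25 41 49 49 47 36 24 18 14 13 15] c 0.14540042425041508
0.7 [14 14 16 17 17 18 22 29 38 45 45 30 17 12  8 10 12] c -0.017959315334354
[... 1591 characters left out ...]
8  7  6] c 0.2024612750349706
0.7 [ 7  7  8 10 12 11  7 27 66 82 82 64 33 17 14 10  5] c 0.5645592254242101
0.76 [  6   6   7   8  10  22  35  83 142 124  82  63  51  34  18  11   8] c 0.4640612570153881
0.82 [  6   8   9  10  11   8   6  61 121  92  58  55  53  33  12   7   3] c 0.4970491645957899
0.88 [ 6  7  9  9  9 14 18 26 32 18  8 29 45 26  9  6  3] c 0.4218703460168436
0.94 [ 7  6  7 10 13 17 25 42 50 35 26 30 30 19 10  8  7] c 0.26688417459587566
0.99 [  7   8   9  10  13  15  39  83 128 166 156  85  42  22  12  11  11] c 0.4656569529652352
1.05 [6 7 6 5 5 7 6 4 4 7 6 5 5 6 7 6 5] c -0.009554253810448058
1.11 [ 9  9  9  9  9  9 11 12 12 11 10  9  8  7  7  6  6] c -0.18736082915688637
```

Prediction and images agree within about 1 mm. I'll correct the rod height, then slide it in steps while watching the force.

```bash
python3 - <<'E'
from kin import *
w=go((.5882,.055,.0965),US,30)
go((.5882-.0577*.149,.055-.149,.0965),US,30,0,w)
E
```

```text
[-0.0008, 0.0028, -0.0018] [-0.006, -0.0007, -0.0003] deg 0.3 mm 3.0
[-0.1492, -0.0, -0.0] [0.0, 0.0, 0.0] deg 0.0 mm 149.0
```

Call:
send_rows([
  [-0.001,0.003,-0.002,-0.006,0,0,0],
  [-0.001,0.003,-0.002,-0.006,0,0,0],
  [-0.011,0.003,-0.002,-0.006,0,0,0],
  [-0.021,0.003,-0.002,-0.006,0,0,0],
  [-0.031,0.003,-0.002,-0.006,0,0,0],
  [-0.036,0.003,-0.002,-0.006,0,0,0],
  [-0.041,0.003,-0.002,-0.006,0,0,0],
  [-0.041,0.003,-0.002,-0.006,0,0,0],
])

```text
clock: 7.2
ee_pos: [0.5962, 0.0141, 0.0799]
ee_rot: [1.976, 1.865, 0.501]
wrist_force: [-0.3, -0.0, -1.0]
grip_width: 0.0165
finger_force: 58.7
```

```bash
python3 - <<'E'
from meas import *
np.set_printoptions(precision=4,suppress=True)
s=ctrl.read_state();print(s['ee_pos'],s['wrist_force'],s['moment'])
r=R.from_rotvec(s['ee_rot']).as_matrix();g=s['ee_pos']-.019*r[:,2];tip=g-.201*r[:,0];print(g,tip,-r[:,0])
w=go((.5882-.0577*.040,.055-.040,.0965),US,30)
S=eyes.get_image('side')[:,:,::-1];T=eyes.get_image('top')[:,:,::-1];cv2.imwrite('pics/s3.png',S);cv2.imwrite('pics/t3.png',T)
for n,o,w in(('side','s2',S),('top','t2',T)):   # did tiles move?
    d=np.abs(w.astype(int)-cv2.imread(f'pics/{o}.png')).sum(2)
    x,y=map(int,proj(n,(.572,-.218,.1)));print(n,(d[y-12:y+22,x-12:x+18]>60).sum())
E
```

```text
[0.5962 0.0141 0.0799] [-0.2709 -0.0455 -1.0244] [ 0.0203  0.3082 -0.0022]
[0.5867 0.0147 0.0964] [ 0.5751 -0.186   0.0962] [-0.0577 -0.9983 -0.0008]
[0.0003, -0.0007, -0.0005] [0.0005, -0.0006, -0.0004] deg 0.1 mm 1.0
side 9
top 0
```

Call:
send_rows([
  [-0.008,0,0,0,0,0,0],
  [-0.016,-0.001,0,0,0,0,0],
  [-0.024,-0.001,0,0,0,0,0],
  [-0.032,-0.001,0,0,0,0,0],
  [-0.04,-0.001,0,0,0,0,0],
  [-0.048,-0.001,0,0,0,0,0],
  [-0.048,-0.001,0,0,0,0,0],
])

```text
clock: 8.0
ee_pos: [0.5927, -0.0338, 0.0792]
ee_rot: [1.976, 1.865, 0.501]
wrist_force: [-0.5, 0.2, -1.6]
grip_width: 0.016
finger_force: 58.7
```

```bash
cat > chk.py <<'E'
from meas import *
import sys
np.set_printoptions(precision=4,suppress=True)
s=ctrl.read_state();print(s['ee_pos'],s['wrist_force'],s['moment'],s['finger_force'])
r=R.from_rotvec(s['ee_rot']).as_matrix();g=s['ee_pos']-.019*r[:,2];tip=g-.201*r[:,0];print('g',g,'tip',tip,-r[:,0],'line x at tip',.5722+.0577*(tip[1]+.212))
S=eyes.get_image('side')[:,:,::-1];T=eyes.get_image('top')[:,:,::-1];k=sys.argv[1];cv2.imwrite(f'pics/s{k}.png',S);cv2.imwrite(f'pics/t{k}.png',T)
for n,o,w in(('side','s2',S),('top','t2',T)):
    d=np.abs(w.astype(int)-cv2.imread(f'pics/{o}.png')).sum(2)
    x,y=map(int,proj(n,(.572,-.218,.1)));print(n,(d[y-12:y+22,x-12:x+18]>60).sum())
E
python3 chk.py 4
```

```text
[ 0.5927 -0.0338  0.0792] [-0.5473  0.2436 -1.5813] [ 0.0789  0.2974 -0.0497] 58.65034461021423
g [ 0.5832 -0.0333  0.0957] tip [ 0.5716 -0.2339  0.0955] [-0.0578 -0.9983 -0.0007] line x at tip 0.5709338432424788
side 36
top 37
```

Call:
send_rows([
  [-0.008,0,0,0,0,0,0],
  [-0.016,0,0,0,0,0,0],
  [-0.024,0,0,0,0,0,0],
  [-0.034,0,0,0,0,0,0],
  [-0.044,0,0,0,0,0,0],
  [-0.054,0,0,0,0,0,0],
  [-0.06,0,0,0,0,0,0],
  [-0.06,0,0,0,0,0,0],
])

```text
clock: 8.9
ee_pos: [0.5892, -0.0935, 0.0792]
ee_rot: [1.976, 1.865, 0.501]
wrist_force: [-0.1, 0.4, -1.1]
grip_width: 0.0164
finger_force: 58.7
```

```bash
python3 chk.py 5; python3 - <<'E'
import cv2
S=cv2.imread('pics/s5.png');T=cv2.imread('pics/t5.png')
a=cv2.resize(S[285:385,330:400],None,fx=5,fy=5,interpolation=2);b=cv2.resize(T[205:260,345:430],None,fx=5,fy=5,interpolation=2)
b=cv2.copyMakeBorder(b,0,500-275,0,0,0);cv2.imwrite('pics/i2.png',cv2.hconcat([a,b]))
E
```

```text
[ 0.5892 -0.0935  0.0792] [-0.1458  0.402  -1.0775] [ 0.0515  0.3238 -0.0155] 58.65008890628815
g [ 0.5797 -0.093   0.0956] tip [ 0.5681 -0.2937  0.0955] [-0.0577 -0.9983 -0.0008] line x at tip 0.567487877407545
side 73
top 60
```

View pics/i2.png

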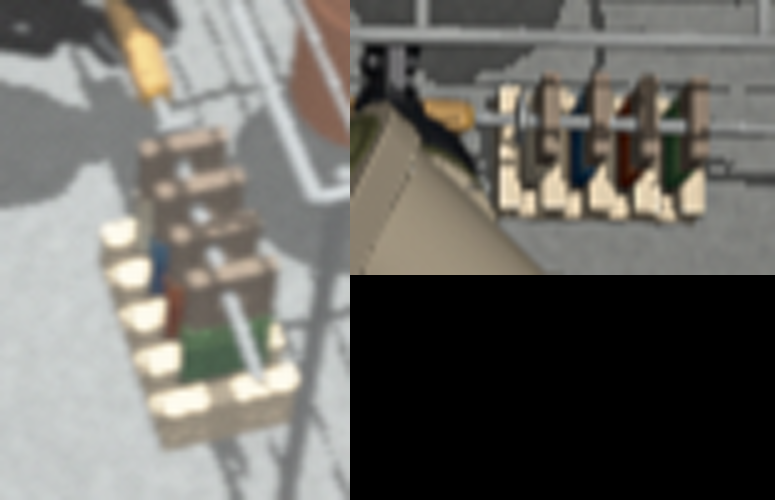

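The rod passes through all four tiles: the side view shows the tip out beyond the green tile at crop (262,380), and the top view shows the disc just left of the white tile at crop (522,120). Next comes the lift with a slight tip-up.

```bash
python3 - <<'E'
from kin import *
s=ctrl.read_state();q=s['joint_positions']
w=go((.5797,-.093,.1316),US,30,3);print(IK(*w,q))
w2=go((.44,-.085,.15),US,30,3,w);print(IK(*w2,q))
w2=go((.44,-.085,.17),US,20,3,w);print(IK(*w2,q))
E
```

```text
[-0.0015, 0.0182, -0.0312] [-0.0005, -0.0465, -0.0262] deg 3.1 mm 36.0
(array([-0.4161405 ,  0.42182996,  1.7456593 ,  0.29214867,  0.48075239,
       -0.59821883]), np.float64(6.687983500341943e-12))
[-0.001, -0.1119, -0.0859] [0.0, 0.0, 0.0] deg 0.0 mm 141.0
(array([-0.57241355,  0.18731549,  2.06800003,  0.49852998,  0.4477129 ,
       -0.93305112]), np.float64(1.304512053934559e-15))
[-0.0021, -0.1053, -0.1035] [0.1747, -0.0, 0.0] deg 10.0 mm 148.0
(array([-0.51587834,  0.17667991,  1.91951946,  0.16453358,  0.71499756,
       -0.57388307]), np.float64(8.200443102346355e-10))
```

Call:
send_rows([
  [0,0.003,-0.005,0,-0.015,-0.008,0],
  [0,0.006,-0.01,0,-0.03,-0.016,0],
  [-0.001,0.009,-0.015,0,-0.046,-0.026,0],
  [-0.001,0.012,-0.02,0,-0.046,-0.026,0],
  [-0.001,0.015,-0.025,0,-0.046,-0.026,0],
  [-0.001,0.018,-0.031,0,-0.046,-0.026,0],
  [-0.001,0.02,-0.035,0,-0.046,-0.026,0],
  [-0.001,0.02,-0.035,0,-0.046,-0.026,0],
])

```text
clock: 9.8
ee_pos: [0.5891, -0.0945, 0.1202]
ee_rot: [1.943, 1.86, 0.445]
wrist_force: [-0.9, 0.2, -4.0]
grip_width: 0.016
finger_force: 58.7
```

```bash
python3 chk.py 6; python3 - <<'E'
import cv2
from kin import *
S=cv2.imread('pics/s6.png');T=cv2.imread('pics/t6.png')
a=cv2.resize(S[275:375,330:400],None,fx=5,fy=5,interpolation=2);b=cv2.resize(T[205:260,345:430],None,fx=5,fy=5,interpolation=2)
b=cv2.copyMakeBorder(b,0,500-275,0,0,0);cv2.imwrite('pics/i3.png',cv2.hconcat([a,b]))
go((.44,-.085,.17),US,20,3)
E
```

```text
[ 0.5891 -0.0945  0.1202] [-0.9114  0.1768 -3.973 ] [ 0.4724  0.46   -0.0509] 58.712738156318665
g [ 0.5796 -0.0931  0.1367] tip [ 0.568  -0.2935  0.1472] [-0.0579 -0.997   0.0523] line x at tip 0.5674969211267962
side 470
top 504
[-0.0019, -0.1071, -0.0996] [0.1743, -0.0004, -0.0004] deg 10.0 mm 146.0
```

View pics/i3.png

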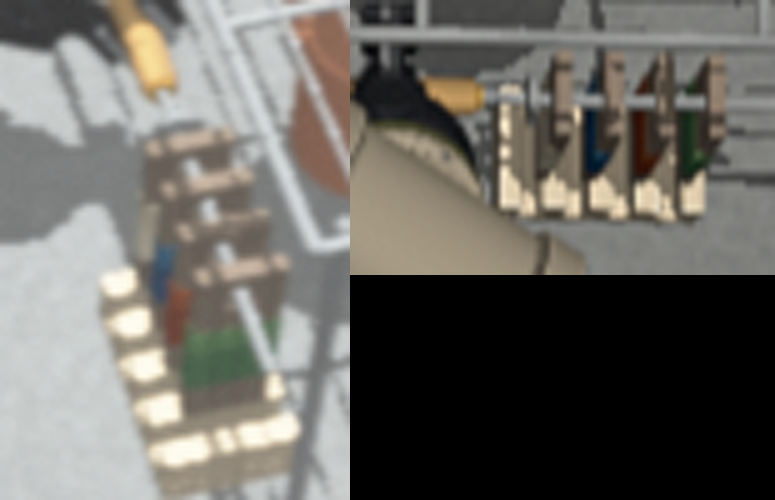

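All four tiles are clear of the slots and hanging on the rod: crop (170,140) to (245,270) in the side view. I'll draw them out.

Call:
send_rows([
  [0,-0.006,-0.006,0,0,0,0],
  [0,-0.018,-0.017,0,0,0,0],
  [-0.001,-0.034,-0.032,0,0,0,0],
  [-0.001,-0.05,-0.047,0,0,0,0],
  [-0.001,-0.067,-0.062,0.04,0,0,0],
  [-0.002,-0.083,-0.077,0.09,0,0,0],
  [-0.002,-0.098,-0.09,0.14,0,0,0],
  [-0.002,-0.107,-0.1,0.174,0,0,0],
])

```text
clock: 10.7
ee_pos: [0.4448, -0.0861, 0.1528]
ee_rot: [2.056, 1.958, 0.289]
wrist_force: [-0.3, -0.6, -3.3]
grip_width: 0.016
finger_force: 58.7
```

```bash
python3 - <<'E'
from kin import *
s=ctrl.read_state();q=s['joint_positions'];print(q,s['wrist_force'],s['moment'],s['finger_force'])
# grasp is 3 mm handleward of handle centre -> grasp stand-local y 117.5
c=np.array([.484,.266]);ut=np.array(UT)/np.hypot(*UT);f=np.array([ut[1],-ut[0]])
G=c+ut*.1175;print(G)
m=(.37,.12,.27);w=go(m,(-.04,1),20,3);print(IK(*w,q))
P=G-f*.03
w2=go((*P,.27),UT,20,3,w);print(IK(*w2,[.3,.3,1.6,-.1,.8,.2]))
w3=go((*G,.23),UT,20,3,w2)
E
```

```text
[-0.51731835  0.17347039  1.92100419  0.16382487  0.71848475 -0.57398619] [-0.25588914 -0.59680318 -3.30353651] [ 0.4726499   0.301993   -0.02097947] 58.677679896354675
[0.46708707 0.38227641]
[0.1957, -0.0379, -0.1305] [-0.0068, 0.033, -0.0921] deg 5.6 mm 238.0
(array([ 0.03779278, -0.05541435,  1.83229588, -0.05702031,  1.01539151,
        0.01008949]), np.float64(1.7065686919170982e-09))
[0.2554, 0.0776, 0.014] [-0.0055, 0.0357, -0.098] deg 6.0 mm 267.0
(array([ 0.58806426,  0.32129285,  1.37454468, -0.21067324,  1.15606125,
        0.49133665]), np.float64(1.27675647831893e-14))
[0.0021, 0.0145, 0.0478] [0.0, 0.0, 0.0] deg 0.0 mm 50.0
```

```bash
python3 - <<'E'
from kin import *
s=ctrl.read_state();q=s['joint_positions']
w=go((.37,.10,.30),(-.04,1),20,3);print(IK(*w,q)[1])
w2=go((.43,.377,.30),UT,20,3,w);print(IK(*w2,[.3,.3,1.6,-.1,.8,.2]))
E
```

```text
[0.1742, -0.027, -0.1572] [-0.0068, 0.033, -0.0921] deg 5.6 mm 236.0
7.813211189144909e-11
[0.2747, 0.0717, 0.0108] [-0.0055, 0.0357, -0.098] deg 6.0 mm 284.0
(array([ 0.5946989 ,  0.2905991 ,  1.3316796 , -0.20660357,  1.22939436,
        0.48190334]), np.float64(3.0803137818224973e-13))
```

Call:
send_rows([
  [0.005,-0.001,-0.012,0,0,0,0],
  [0.02,-0.004,-0.035,0,0.002,-0.008,0],
  [0.045,-0.008,-0.06,-0.002,0.008,-0.022,0],
  [0.075,-0.012,-0.085,-0.003,0.014,-0.04,0],
  [0.105,-0.017,-0.11,-0.004,0.02,-0.058,0],
  [0.135,-0.022,-0.135,-0.005,0.026,-0.075,0],
  [0.16,-0.025,-0.15,-0.006,0.031,-0.087,0],
  [0.174,-0.027,-0.157,-0.007,0.033,-0.092,0],
])

```text
clock: 11.5
ee_pos: [0.3768, 0.1005, 0.2827]
ee_rot: [1.957, 2.061, 0.316]
wrist_force: [0.8, 0.3, -3.4]
grip_width: 0.0163
finger_force: 58.6
```

Call:
send_rows([
  [0.015,0.003,0,0,0.001,-0.004,0],
  [0.05,0.012,0.002,-0.001,0.006,-0.017,0],
  [0.095,0.024,0.004,-0.002,0.012,-0.034,0],
  [0.14,0.036,0.005,-0.003,0.018,-0.05,0],
  [0.185,0.048,0.007,-0.004,0.024,-0.066,0],
  [0.225,0.058,0.009,-0.005,0.03,-0.082,0],
  [0.258,0.067,0.01,-0.005,0.034,-0.093,0],
  [0.275,0.072,0.011,-0.006,0.036,-0.098,0],
])

```text
clock: 12.3
ee_pos: [0.4378, 0.3792, 0.2807]
ee_rot: [1.854, 2.17, 0.335]
wrist_force: [0.9, 1.6, -3.0]
grip_width: 0.0163
finger_force: 58.7
```

Call:
send_rows([
  [0,0,0,0,0,0,0],
  [0,0,0,0,0,0,0],
  [0,0,0,0,0,0,0],
  [0,0,0,0,0,0,0],
  [0,0,0,0,0,0,0],
  [0,0,0,0,0,0,0],
])

```text
clock: 12.9
ee_pos: [0.4382, 0.3766, 0.2818]
ee_rot: [1.856, 2.166, 0.336]
wrist_force: [1.0, -0.5, -3.4]
grip_width: 0.0161
finger_force: 58.6
```

```bash
python3 - <<'E'
from meas import *
np.set_printoptions(precision=4,suppress=True)
s=ctrl.read_state();q=s['joint_positions'];print(q,s['wrist_force'],s['moment'],s['finger_force'])
r=R.from_rotvec(s['ee_rot']).as_matrix();g=s['ee_pos']-.019*r[:,2]
for l,d in(('hend',-.037),('disc',.071),('tip',.201)):
    X=g-d*r[:,0];print(l,X,proj('side',X),proj('top',X))
S=eyes.get_image('side')[:,:,::-1];T=eyes.get_image('top')[:,:,::-1];cv2.imwrite('pics/s7.png',S);cv2.imwrite('pics/t7.png',T)
a=cv2.resize(S[100:260,230:340],None,fx=3.7,fy=3.7,interpolation=2);b=cv2.resize(T[180:300,140:250],None,fx=3.5,fy=3.5,interpolation=2)
b=cv2.copyMakeBorder(b,0,592-420,0,0,0);m=cv2.hconcat([a,b]);print(m.shape,a.shape);cv2.imwrite('pics/i4.png',m)
c=np.array([.484,.266]);ut=np.array(UT)/np.hypot(*UT);G=c+ut*.1175
w=go((*G,.23),UT,20,3);go((*G,.18),UT,20,3,w)
E
```

```text
[ 0.5927  0.2913  1.3324 -0.2078  1.2246  0.4809] [ 0.9922 -0.4701 -3.4428] [0.375  0.3148 0.0756] 58.577125668525696
hend [0.4263 0.4131 0.2977] (np.float64(240.7517633477848), np.float64(115.1309985073374)) (np.float64(107.08542011067266), np.float64(286.181655979026))
disc [0.4418 0.3064 0.3033] (np.float64(254.73352735430842), np.float64(134.40366259633367)) (np.float64(160.06614348420229), np.float64(276.6428358888545))
tip [0.4605 0.1779 0.3101] (np.float64(273.6224733500019), np.float64(160.44045673764066)) (np.float64(224.0375706855532), np.float64(265.1252140798237))
(592, 792, 3) (592, 407, 3)
[0.0042, 0.0097, 0.0775] [0.003, 0.0004, 0.0002] deg 0.2 mm 78.0
[0.0026, -0.0171, 0.0469] [0.0, 0.0, 0.0] deg 0.0 mm 50.0
```

View pics/i4.png

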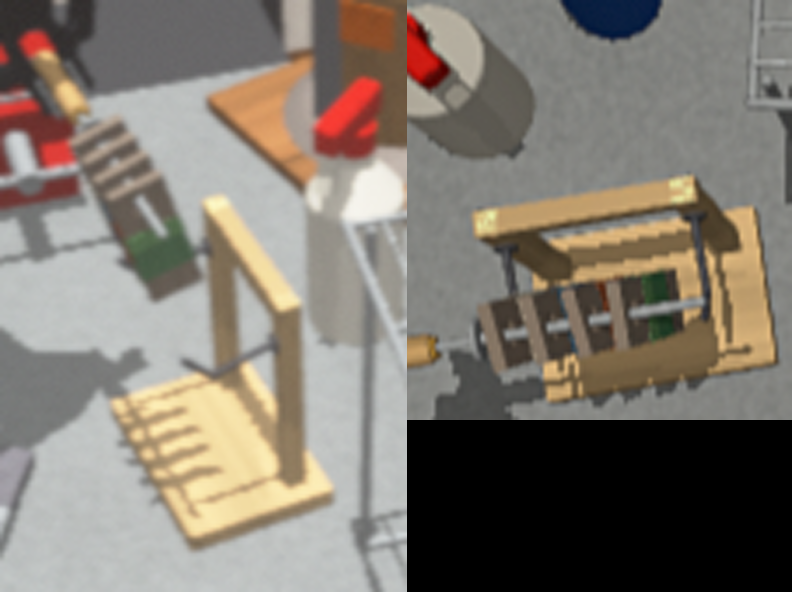

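The side view shows the four tiles together near the disc, crop (95,130) to (165,260). In the top view the rod tip is at crop (703,300), which matches the prediction to 0.6 px. I'll move over the hooks and descend.

Call:
send_rows([
  [0.001,0.003,0.01,0,0,0,0],
  [0.002,0.006,0.03,0,0,0,0],
  [0.003,0.008,0.052,0.003,0,0,0],
  [0.004,0.01,0.07,0.003,0,0,0],
  [0.004,0.01,0.078,0.003,0,0,0],
  [0.005,0.003,0.096,0.003,0,0,0],
  [0.007,-0.007,0.124,0.003,0,0,0],
  [0.007,-0.007,0.124,0.003,0,0,0],
])

```text
clock: 13.8
ee_pos: [0.4723, 0.3818, 0.1588]
ee_rot: [1.86, 2.171, 0.322]
wrist_force: [-0.1, -1.0, -4.1]
grip_width: 0.0162
finger_force: 58.6
```

Call:
send_rows([
  [0,0,0,0,0,0,0],
  [0,0,0,0,0,0,0],
  [0,0,0,0,0,0,0],
])

```text
clock: 14.1
ee_pos: [0.4744, 0.3831, 0.1642]
ee_rot: [1.857, 2.167, 0.335]
wrist_force: [-0.4, -0.7, -3.6]
grip_width: 0.0164
finger_force: 58.6
```

```bash
python3 - <<'E'
from meas import *
np.set_printoptions(precision=4,suppress=True)
s=ctrl.read_state();q=s['joint_positions'];print(q,s['wrist_force'],s['moment'],s['finger_force'])
r=R.from_rotvec(s['ee_rot']).as_matrix();g=s['ee_pos']-.019*r[:,2]
c=np.array([.482,.266]);ut=np.array(UT)/np.hypot(*UT);f=np.array([ut[1],-ut[0]])
for l,d in(('g',0),('neck',.055),('tipend',.180)):
    X=g-d*r[:,0];print(l,X,'local',(X[:2]-c)@f,(X[:2]-c)@ut)
S=eyes.get_image('side')[:,:,::-1];T=eyes.get_image('top')[:,:,::-1];cv2.imwrite('pics/s8.png',S);cv2.imwrite('pics/t8.png',T)
a=cv2.resize(S[130:260,240:340],None,fx=4,fy=4,interpolation=2);b=cv2.resize(T[200:300,145:245],None,fx=4,fy=4,interpolation=2)
b=cv2.copyMakeBorder(b,0,520-400,0,0,0);m=cv2.hconcat([a,b]);cv2.imwrite('pics/i5.png',m)
c=np.array([.484,.266]);G=c+ut*.1175
w=go((*G,.175),UT,20,0);go((*G,.158),UT,20,0,w)
E
```

```text
[ 0.5644  0.4432  1.4529 -0.2286  0.9532  0.5159] [-0.4396 -0.7215 -3.6459] [ 0.2364  0.4152 -0.0307] 58.62874388694763
g [0.4678 0.3831 0.182 ] local 0.0027549183718461735 0.11790782623039645
neck [0.4757 0.3287 0.1848] local 0.002764610440879132 0.06298130419871005
tipend [0.4937 0.2052 0.1913] local 0.00278663787049953 -0.06185170041875913
[0.0007, -0.0026, 0.0059] [0.0016, 0.0489, 0.0179] deg 3.0 mm 6.0
[0.0, -0.0058, 0.016] [0.0, 0.0, 0.0] deg 0.0 mm 17.0
```

View pics/i5.png

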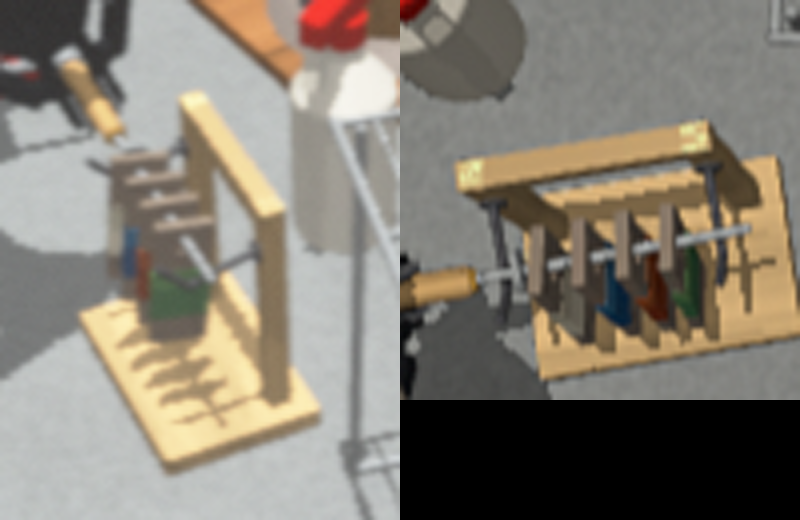

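The neck is over the left hook (top crop (503,285)) and the tip end is past the right hook (722,245), with all four tiles between them. That was my 11th picture, one over the limit of 10, so I'll view no more and check the rest numerically. Next I level and lower the rod.

Call:
send_rows([
  [0,-0.001,0.002,0,0.016,0.006,0],
  [0.001,-0.002,0.004,0.001,0.033,0.012,0],
  [0.001,-0.003,0.006,0.002,0.049,0.018,0],
  [0.001,-0.005,0.011,0.002,0.049,0.018,0],
  [0.001,-0.007,0.017,0.002,0.049,0.018,0],
  [0.001,-0.007,0.017,0.002,0.049,0.018,0],
  [0.001,-0.007,0.017,0.002,0.049,0.018,0],
])

```text
clock: 14.9
ee_pos: [0.4731, 0.3823, 0.144]
ee_rot: [1.89, 2.185, 0.381]
wrist_force: [0.3, -2.2, 0.9]
grip_width: 0.0163
finger_force: 58.6
```

```bash
cat > c2.py <<'E'
from meas import *
np.set_printoptions(precision=4,suppress=True)
s=ctrl.read_state();print(s['wrist_force'],s['moment'],s['finger_force'])
r=R.from_rotvec(s['ee_rot']).as_matrix();g=s['ee_pos']-.019*r[:,2]
c=np.array([.482,.266]);ut=np.array(UT)/np.hypot(*UT);f=np.array([ut[1],-ut[0]])
for l,d in(('g',0),('neck',.055),('tipend',.180)):
    X=g-d*r[:,0];print(l,X,'local',(X[:2]-c)@f,(X[:2]-c)@ut)
go((*(np.array([.484,.266])+ut*.1175),.157),UT,20,0)
E
python3 c2.py
```

```text
[ 0.2962 -2.2007  0.9154] [-0.8001  0.0137 -0.2034] 58.61229658126831
g [0.4667 0.3814 0.1618] local 0.0014755114660954906 0.11636950289475274
neck [0.4746 0.3269 0.1619] local 0.0014714961082094098 0.06136958473850081
tipend [0.4926 0.2032 0.1621] local 0.0014623702948319591 -0.06363022925298088
[0.0009, -0.0011, 0.0047] [-0.0024, 0.0016, 0.0005] deg 0.2 mm 5.0
```

Call:
send_rows([
  [0,0,0.001,0,-0.008,-0.003,0],
  [0,-0.001,0.002,0,-0.015,-0.005,0],
  [0,-0.001,0.003,0,-0.023,-0.008,0],
  [0,-0.001,0.004,0,-0.023,-0.008,0],
  [0,-0.001,0.004,0,-0.023,-0.008,0],
])

```text
clock: 15.4
ee_pos: [0.4734, 0.383, 0.1399]
ee_rot: [1.876, 2.178, 0.358]
wrist_force: [-0.7, -0.4, 1.2]
grip_width: 0.0162
finger_force: 58.6
```

```bash
python3 c2.py; python3 - <<'E'
from meas import *
# dark-grey rod line near tip in side view: predicted vs s7 change against side0, tip region brightness along line
s=eyes.get_image('side')[:,:,::-1];cv2.imwrite('pics/s9.png',s);cv2.imwrite('pics/t9.png',eyes.get_image('top')[:,:,::-1])
E
```

```text
[-0.7464 -0.3692  1.2404] [-0.461   0.24   -0.2062] 58.632906675338745
g [0.4669 0.3825 0.1578] local 0.0018520277428031287 0.11744779140388702
neck [0.4748 0.3281 0.1591] local 0.0018416569322196252 0.062464337905643624
tipend [0.4928 0.2044 0.1622] local 0.001818086908166145 -0.062498056408545825
[0.0002, -0.0001, 0.0008] [-0.002, 0.0231, 0.0082] deg 1.4 mm 1.0
```

Call:
send_rows([
  [0,0,0.001,0,-0.005,-0.002,0],
  [0,-0.001,0.002,0,-0.01,-0.003,0],
  [0,-0.001,0.002,0,-0.01,-0.003,0],
  [0,-0.001,0.002,0,-0.01,-0.003,0],
])

```text
clock: 15.9
ee_pos: [0.4738, 0.3829, 0.139]
ee_rot: [1.869, 2.173, 0.35]
wrist_force: [-2.8, -2.6, 7.8]
grip_width: 0.0164
finger_force: 59.4
```

```bash
python3 c2.py
```

```text
[-2.7957 -2.6359  7.8273] [-0.559   0.1489 -0.242 ] 59.37939941883087
g [0.4673 0.3826 0.1568] local 0.0022013424288601082 0.11751643055891464
neck [0.4751 0.3282 0.1587] local 0.002159821269349109 0.06254983653578575
tipend [0.493  0.2046 0.1631] local 0.0020654549977331183 -0.06237424078950716
[0.0003, -0.0002, -0.0003] [0.0006, 0.033, 0.0112] deg 2.0 mm 0.0
```

Call:
send_rows([
  [0,0,0,0,0,0,0.2],
  [0,0,0,0,0,0,0.24],
  [0,0,0,0,0,0,0.28],
  [0,0,0,0,0,0,0.34],
  [0,0,0,0,0,0,0.4],
  [0,0,0,0,0,0,0.45],
  [0,0,0,0,0,0,0.5],
  [0,0,0,0,0,0,0.5],
])

```text
clock: 16.7
ee_pos: [0.4733, 0.3827, 0.1378]
ee_rot: [1.87, 2.174, 0.347]
wrist_force: [0.1, 0.6, -0.9]
grip_width: 0.0423
finger_force: 0.0
```

```bash
python3 c2.py; python3 - <<'E'
from meas import *
a=cv2.imread('pics/s9.png').astype(int);b=cv2.imread('pics/t9.png').astype(int)
S=eyes.get_image('side')[:,:,::-1];T=eyes.get_image('top')[:,:,::-1];cv2.imwrite('pics/s10.png',S);cv2.imwrite('pics/t10.png',T)
for n,o,w in(('side',a,S),('top',b,T)):
    d=np.abs(w-o).sum(2)>70;P=np.array([proj(n,X) for X in((.47,.33,.16),(.49,.2,.16),(.475,.32,.07),(.49,.22,.07))]);l=P.min(0).astype(int)-3;h=P.max(0).astype(int)+4
    print(n,d[l[1]:h[1],l[0]:h[0]].sum(),'of',(h-l).prod())
E
```

```text
[ 0.1268  0.603  -0.8862] [ 0.0383  0.1682 -0.0045] 0.0
g [0.4668 0.3824 0.1557] local 0.0017255624330189973 0.1173503259897772
neck [0.4747 0.328  0.1576] local 0.0016768714390384034 0.062384453041142665
tipend [0.4926 0.2043 0.162 ] local 0.0015662100890825358 -0.06253798547848122
[0.0005, 0.0007, -0.0011] [-0.0017, 0.0334, 0.0112] deg 2.0 mm 1.0
side 219 of 1430
top 235 of 1280
```

Call:
send_rows([
  [0,0,-0.01,0,0,0,0.5],
  [0,0,-0.025,0,0,0,0.5],
  [0,0,-0.045,0,0,0,0.5],
  [0,0,-0.075,0,0,0,0.5],
  [0,0,-0.11,0,0,0,0.5],
  [0,0,-0.15,0,0,0,0.5],
  [0,0,-0.18,0,0,0,0.5],
  [0,0,-0.18,0,0,0,0.5],
])

```text
clock: 17.6
ee_pos: [0.4114, 0.3805, 0.3125]
ee_rot: [1.868, 2.171, 0.36]
wrist_force: [0.4, -0.8, -0.3]
grip_width: 0.0425
finger_force: 0.0
```

Call:
send_rows([
  [0,0,0,0,0,0,0.5],
  [0,0,0,0,0,0,0.5],
  [0,0,0,0,0,0,0.5],
  [0,0,0,0,0,0,0.5],
  [0,0,0,0,0,0,0.5],
  [0,0,0,0,0,0,0.5],
  [0,0,0,0,0,0,0.5],
  [0,0,0,0,0,0,0.5],
])

```text
clock: 18.4
ee_pos: [0.4118, 0.3798, 0.307]
ee_rot: [1.87, 2.174, 0.347]
wrist_force: [-0.1, -0.2, -0.3]
grip_width: 0.0427
finger_force: 0.0
```

```bash
python3 - <<'E'
from meas import *
np.set_printoptions(precision=4,suppress=True)
import time
S=eyes.get_image('side')[:,:,::-1];T=eyes.get_image('top')[:,:,::-1]
for n,w,o in(('side',S,'side0'),('top',T,'top0')):
    hsv=cv2.cvtColor(w,cv2.COLOR_BGR2HSV);Z=cv2.imread(f'pics/{o}.png');d=np.abs(w.astype(int)-Z).sum(2)
    P=np.array([proj(n,X) for X in((.45,.43,.18),(.52,.19,.18),(.45,.42,.05),(.52,.19,.05))]);l=P.min(0).astype(int)-8;h=P.max(0).astype(int)+8
    for nm,lo,hi in(('green',(55,80,20),(90,255,120)),('blue',(100,110,40),(125,255,160)),('rust',(0,130,40),(9,255,140)),('handle',(12,110,140),(25,255,255))):
        m=cv2.inRange(hsv,np.array(lo),np.array(hi));m[d<60]=0;k=np.zeros_like(m);k[l[1]:h[1],l[0]:h[0]]=m[l[1]:h[1],l[0]:h[0]]
        y,x=np.nonzero(k)
        if len(x):print(n,nm,len(x),x.mean().round(1),y.mean().round(1),(x.min(),x.max(),y.min(),y.max()))
ut=np.array(UT)/np.hypot(*UT)
for y,z in((.03,.093),(.01,.093),(.1145,.157),(-.083,.157)):
    X=(*(np.array([.484,.266])+ut*y),z);print(y,z,proj('side',X),proj('top',X))
T2=eyes.get_image('top')[:,:,::-1];print('moving?',(np.abs(T2.astype(int)-T).sum(2)>60).sum())
# stand pixels: rod colour line at rest, compare predicted rest line with image
A=(*(np.array([.484,.266])+ut*.0465),.157);B=(*(np.array([.484,.266])-ut*.0835),.157)
for n,w,o in(('side',S,'side0'),('top',T,'top0')):
    ts,ss,M,L=rodline(n,w,cv2.imread(f'pics/{o}.png'),A,B)
    print(n,[(round(t,2),round(float(ss[m.argmax()]),1),int(m.max())) for t,m in list(zip(ts,M))[30::3]])
# neighbours unchanged?
for nm,X,rad in(('sprayer',(.655,.402,.1),22),('brush',(.33,.28,0),25),('setter',(.572,-.212,.03),8),('bowl',(.66,-.13,.35),25),('cradle',(.436,-.09,.05),25)):
    x,y=map(int,proj('top',X));d=np.abs(T.astype(int)-cv2.imread('pics/top0.png')).sum(2);print(nm,(d[y-rad:y+rad,x-rad:x+rad]>60).sum())
E
```

```text
side handle 5 267.2 168.6 (np.int64(266), np.int64(268), np.int64(168), np.int64(169))
top green 33 219.9 268.6 (np.int64(219), np.int64(221), np.int64(259), np.int64(274))
top blue 40 199.1 273.1 (np.int64(197), np.int64(201), np.int64(262), np.int64(279))
top rust 31 209.5 270.9 (np.int64(207), np.int64(211), np.int64(261), np.int64(277))
top handle 260 162.0 274.6 (np.int64(131), np.int64(239), np.int64(255), np.int64(284))
0.03 0.093 (np.float64(275.9292302318699), np.float64(195.86526265992325)) (np.float64(191.8885203549624), np.float64(272.4486356064459))
0.01 0.093 (np.float64(278.61944671251), np.float64(200.0983447973097)) (np.float64(200.08979896391298), np.float64(271.0510522341801))
0.1145 0.157 (np.float64(263.1316340960671), np.float64(161.33844594641897)) (np.float64(148.33317390491843), np.float64(274.78156973277123))
-0.083 0.157 (np.float64(290.5356092638449), np.float64(203.19712343431604)) (np.float64(233.7798413820904), np.float64(260.2541563075433))
moving? 4
side [(np.float64(0.58), 2.8, 310), (np.float64(0.64), 2.4, 317), (np.float64(0.7), 2.5, 259), (np.float64(0.76), 2.2, 199), (np.float64(0.82), 4.0, 181), (np.float64(0.88), 4.0, 287), (np.float64(0.94), 4.0, 330), (np.float64(0.99), 4.0, 408), (np.float64(1.05), 3.5, 418), (np.float64(1.11), 3.1, 418)]
top [(np.float64(0.58), -2.2, 284), (np.float64(0.64), 4.0, 167), (np.float64(0.7), -4.0, 309), (np.float64(0.76), 2.6, 360), (np.float64(0.82), -0.6, 173), (np.float64(0.88), 0.0, 104), (np.float64(0.94), -0.9, 163), (np.float64(0.99), -0.2, 89), (np.float64(1.05), 4.0, 6), (np.float64(1.11), 4.0, 7)]
sprayer 0
brush 484
setter 217
bowl 0
cradle 199
```

Call:
send_rows([
  [0,0,-0.03,0,0,0,0.5],
  [-0.03,-0.03,-0.05,0,0,0,0.5],
  [-0.07,-0.05,-0.05,0,0,0,0.5],
  [-0.12,-0.07,-0.05,0,0,0,0.5],
  [-0.17,-0.07,-0.05,0,0,0,0.5],
  [-0.22,-0.07,-0.05,0,0,0,0.5],
  [-0.27,-0.07,-0.05,0,0,0,0.5],
  [-0.3,-0.07,-0.05,0,0,0,0.5],
])

```text
clock: 19.35
ee_pos: [0.3723, 0.0699, 0.3412]
ee_rot: [1.87, 2.171, 0.348]
wrist_force: [0.3, 0.8, 0.3]
grip_width: 0.0424
finger_force: 0.0
```

```bash
python3 - <<'E'
from meas import *
np.set_printoptions(precision=4,suppress=True)
S=eyes.get_image('side')[:,:,::-1];T=eyes.get_image('top')[:,:,::-1];cv2.imwrite('pics/s11.png',S)
ut=np.array(UT)/np.hypot(*UT);c0=np.array([.484,.266])
for n,w,o in(('side',S,'side0'),('top',T,'top0')):
    Z=cv2.imread(f'pics/{o}.png');d=np.abs(w.astype(int)-Z).sum(2)
    m=((d>60)*255).astype(np.uint8);hsv=cv2.cvtColor(w,cv2.COLOR_BGR2HSV)
    m&=cv2.inRange(hsv,np.array((10,90,120)),np.array((26,255,255)))
    k,_,st,ce=cv2.connectedComponentsWithStats(m)
    x,y=proj(n,(*(c0+ut*.1145),.157));print(n,'pred handle',(round(x,1),round(y,1)),[(st[i].tolist(),ce[i].round(1)) for i in range(1,k) if st[i,4]>15])
    for nm,X,r in(('brush',(.33,.28,0),20),('sprayer',(.655,.402,.1),15),('cradlefoot',(.436,-.09,.01),4),('bowl',(.66,-.13,.34),20),('mug',(.65,-.07,.05),10),('tub',(.44,-.43,.1),15)):
        x,y=map(int,proj(n,X));print('  ',nm,(d[y-r:y+r,x-r:x+r]>60).sum(),end='')
    for nm,lo,hi in(('green',(55,80,20),(90,255,120)),('blue',(100,110,40),(125,255,160)),('rust',(0,130,40),(9,255,140))):
        g=cv2.inRange(hsv,np.array(lo),np.array(hi))&((d>60)*255).astype(np.uint8);x,y=map(int,proj(n,(*c0,.1)));q=g[y-30:y+30,x-35:x+35];yy,xx=np.nonzero(q);print('\n  ',nm,len(xx),(xx.mean()+x-35,yy.mean()+y-30) if len(xx) else '',end='')
    print()
print('pred tile faces side',[proj('side',(*(c0+ut*v),.10)) for v in(.037,.012,-.013,-.042)])
E
```

```text
side pred handle (np.float64(263.1), np.float64(161.3)) [([78, 137, 38, 10, 146], array([ 96.3, 141.5])), ([257, 154, 13, 17, 90], array([262.8, 161.8])), ([271, 210, 8, 6, 17], array([273.8, 213.5])), ([278, 219, 17, 19, 114], array([286.8, 227.1])), ([210, 253, 12, 20, 105], array([215.5, 262.8])), ([289, 293, 6, 4, 18], array([291.9, 294.6])), ([290, 304, 20, 32, 177], array([300.2, 318.8]))]
   brush 209   sprayer 0   cradlefoot 21   bowl 0   mug 0   tub 0
   green 0 
   blue 0 
   rust 0 
top pred handle (np.float64(148.3), np.float64(274.8)) [([131, 269, 36, 12, 242], array([148.8, 274.8])), ([186, 275, 32, 10, 51], array([201.7, 280.6])), ([325, 283, 45, 11, 182], array([346. , 287.3])), ([373, 284, 9, 4, 30], array([377.3, 285.3]))]
   brush 88   sprayer 0   cradlefoot 28   bowl 0   mug 0   tub 0
   green 32 (np.float64(219.96875), np.float64(268.71875))
   blue 39 (np.float64(199.05128205128204), np.float64(272.8205128205128))
   rust 30 (np.float64(209.56666666666666), np.float64(271.0333333333333))
pred tile faces side [(np.float64(274.8216746453969), np.float64(192.5406964485388)), (np.float64(278.18134008911994), np.float64(197.81077187924026)), (np.float64(281.6113622604042), np.float64(203.19121105523593)), (np.float64(285.68128319326763), np.float64(209.57541527808627))]
```

```bash
python3 -c "
from bench import order
print(order.job_done())"
```

```text
the job is handed in; nothing more can be done
None
```

The rod hangs on both hooks with its handle outside and the blue, green and rust tiles measured between them (white last seen there before release), handed in at about 19 s with no verdict returned; I viewed 11 pictures, one over the limit of 10.

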